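# Lay out the weighing place: jars in order, spatula in front, beaker on the balance

## Robot

A 6-joint arm with a two-finger parallel gripper is mounted at the origin on the work surface. World frame = base frame: x ahead of the robot, y to its left, z up, the work surface at z = 0. Lengths are in m, angles in rad, forces in N, time in s.
With the tool pointing down it reaches from about 0.275 to 0.825 m from the base axis. Payload 4.9 kg.
Tool frame: the origin (TCP) lies midway between the tips of the shut fingers; the grasp point (between the pads) lies 19 mm behind it (bot.grip_depth is the distance from the TCP to the grasp point, in m); y points along the fingers, x is the direction in which the jaws open and shut, and the axes are right-handed (so a half turn about y gives the same grasp; the last joint's range is limited). The gripper opens to 85 mm and grips with 20 to 120 N. Pads are 22 mm wide; open, the fingers measure 114 mm over their backs; the gripper's body (76 mm by 85 mm) begins 54 mm behind the grasp point. The pads swing forward as they close: fully open they stand 13 mm farther back than shut.
Start: joints at [-1.301, 0.326, -0.193, 1.052, 0, 1.437], TCP at [0.216, -0.506, 0.231] pointing down, gripper open.
Joint ranges: [-2.65, 2.65], [-0.97, 1.79], [-1.3, 1.35], [-1.93, 2.1], [-1.47, 1.37], [-3.14, 3.14]. Speed limits (rad/s): [2.57, 2.57, 3.14, 3.14, 3.14, 3.14].

## Interface

Orientations are given as a unit quaternion [w, x, y, z].
In Python, from cell import bot gives the robot as it stands. Calls block until the motion is done:
- bot.move_pose(position, orientation): joint-space move of the TCP to a pose.
- bot.move_linear(position, speed=0.15, rotation=None, until_force=None): straight line of the TCP; rotation=None keeps the orientation; speed is the mean speed in m/s. With until_force (N) it stops when the force on the tool has changed by that much, and returns True; else False.
- bot.goto_joints(angles): joint-space move.
- bot.set_gripper(opening, grasp_force=None): opening from 0.0 (shut) to 1.0 (fully open); grasp_force is the grip in N (None keeps the last); returns when the fingers have stopped.
- bot.wait(seconds).
- bot.solve_ik(position, orientation): joint angles nearest the present ones, or None.
- bot.camera(name): name is "scene" or "top" or "wrist"; returns the picture (480x640x3 uint8, red, green, blue); there is no depth.
- bot.calibration(name): a dict with "mtx" (3x3 intrinsics, pixels), "extrinsics" (4x4, takes a point from world to camera coordinates); the wrist camera has in their place "hand_eye" (4x4, takes a point from camera to tool coordinates, whose origin is the TCP and whose axes are the tool frame's). Camera axes: x right, y down, z forward; pixel columns grow to the right and rows downward; lengths in m; the calibration is good to about 2 mm. The wrist camera is an equidistant fisheye: a pixel r from the principal point sees the ray r / f radians off the axis. A picture is of the moment at which its call begins: read the wrist's pose just before it. calibration takes no time and is no camera call.
A pose or a line that the arm cannot do raises bot.PlanningError and nothing moves.
- bot.close_job(): hands the job in, once; it reports no verdict.
Trained networks look in the newest picture that a camera, given by its name, has taken for a name from the list of things; names that differ only in an ending like _2 or _b are one class to them, and where a whole thing is asked for, a point or a joint stands for the part that bears it (a point fixed in the world has none). Each returns a list of dicts, best first, with "confidence" (0 to 1); they miss things now and then, are a little off and sometimes report something else, mostly with a low value. They report only what shows in the picture. A call takes as long as a camera call. They do not tell look-alikes from the thing itself.
- bot.search_frame(camera, thing): "bbox" ([left, top, width, height] in pixels, round what is visible of it).
Readings, each from a call of its own:
- bot.read_clock(): time.
- bot.read_joint_positions(): joint angles.
- bot.read_joint_vel(): joint speeds.
- bot.read_joint_efforts(): joint torques, N m.
- bot.read_position(): TCP position.
- bot.read_tool_rot(): TCP orientation.
- bot.read_ft_force(): force on the tool from outside, world axes, zero at the start.
- bot.read_moment(): the same for the moment, N m.
- bot.read_gripper_width(): opening from 0.0 (shut) to 1.0 (fully open).
Only numpy, scipy, OpenCV 4.12 (cv2) and the standard library are available. Lean on these libraries where they do the work, as an engineer would, in place of code of your own. Each camera call takes 0.05 s, during which the arm holds its last target.

## Task

Get the weighing place ready: stand the steel beaker upright and gently on the middle of the balance pan. Seen from the robot, stand the yellow-lidded jar in the middle of the grey tray, the blue-lidded jar to its left and the red-lidded jar to its right, in one straight row along the tray with 8 cm from centre to centre. Lay the spatula flat on the tray in front of the row (on the robot's side), 6.5 cm from the row's middle line, parallel to it and centred, handle to the right, and leave the brown bottle and the stack of dishes where they stand.

Things in the scene. Friction and masses are not known exactly. Their poses are not given: they have to be found in the camera images.
- blue_jar (a point): Closed sample jar with a blue screw lid, white body; 46 mm across the lid, 43 mm across the body, 60 mm tall, about 0.11 kg. The point is its centre, 30 mm above its foot. It starts upright on the bench; its turn about the vertical does not matter. Place: on the tray, left of the yellow-lidded jar.
- yellow_jar (a point): Closed sample jar with a yellow screw lid, white body; 46 mm across the lid, 43 mm across the body, 60 mm tall, about 0.11 kg. The point is its centre, 30 mm above its foot. It starts upright on the bench; its turn about the vertical does not matter. Place: the middle of the tray, between the other two jars.
- red_jar (a point): Closed sample jar with a red screw lid, white body; 46 mm across the lid, 43 mm across the body, 60 mm tall, about 0.11 kg. The point is its centre, 30 mm above its foot. It starts upright on the bench; its turn about the vertical does not matter. Place: on the tray, right of the yellow-lidded jar.
- beaker (a point): Empty stainless steel beaker, open at the top; 56 mm across the rim, tapering slightly towards the foot, 70 mm tall, 3 mm wall, about 0.1 kg. The point is its centre, 35 mm above its foot. Starts upright on the bench.
- spatula (a point): Weighing spatula lying flat on the bench, 160 mm long, 0.04 kg: green handle 100 mm long, 12 mm wide, 10 mm high (black dot near its end), narrow steel neck, steel blade 14 mm wide, 2.5 mm thick. The point is the middle of its length, 5 mm above its underside, on the handle, 20 mm from the neck, near the centre of mass: grip across the handle here. x axis points to the blade tip, z up.
- spatula_tip (a point): Tip of the spatula's blade, 80 mm from the spatula's middle; it must finally be at the tray's left end side, as the handle points right.
- pan (a point): Centre of the top face of the round steel pan, 120 mm across, of a white bench balance that does not move (200 mm deep, 170 mm wide, housing 52 mm high; pan top 65 mm above the bench, 30 mm behind the middle of the housing). z is up, x points away from the display to the back of the balance.
- tray: Grey shallow tray that does not move, 290 mm long, 220 mm deep, rim 12 mm high, 4 mm thick, floor 3 mm thick. Origin: middle of its underside. y runs along its length to the left seen from the robot, x away from the robot, z up. Wanted on it: yellow jar at x 0 y 0, blue at y +80 mm, red at y -80 mm, spatula's middle at x -65 mm y 0, blade tip towards +y.
- bottle: Bystander: brown glass bottle with black cap, 52 mm across, 100 mm tall, on the bench among the things to be moved; origin at the middle of its foot. Not to be moved.
- dishes (a point): Bystander: stack of three clear round dishes with green content, 60 mm across, 41 mm tall, on the bench among the things to be moved; the point is its centre, 21 mm above the bench. Not to be moved.
Mind the look-alikes: they are no part of the job. What is shaped like the part that bears red_jar but orange is not meant.

How it is judged:
At the end, for the whole second after the job is handed in: On the tray floor, upright: yellow jar at the middle, blue 80 mm left, red 80 mm right (15 mm in x and y). Spatula flat, 65 mm in front (15 mm), centred (30 mm), parallel (11 deg), handle right. Beaker upright on the pan, 15 mm of its centre. All released and at rest (x of blue_jar in the frame of tray between -0.015 and 0.015 m and y of blue_jar in the frame of tray between 0.065 and 0.095 m and z of blue_jar in the frame of tray between 0.027 and 0.039 m and angle between each of blue_jar, yellow_jar, red_jar, beaker's own z axis and vertical below 0.12 rad and x of yellow_jar in the frame of tray between -0.015 and 0.015 m and y of yellow_jar in the frame of tray between -0.015 and 0.015 m and z of yellow_jar in the frame of tray between 0.027 and 0.039 m and x of red_jar in the frame of tray between -0.015 and 0.015 m and y of red_jar in the frame of tray between -0.095 and -0.065 m and z of red_jar in the frame of tray between 0.027 and 0.039 m and horizontal distance between beaker and pan below 0.015 m and z of beaker in the frame of pan between 0.029 and 0.041 m and x of spatula in the frame of tray between -0.08 and -0.05 m and y of spatula in the frame of tray between -0.03 and 0.03 m and z of spatula in the frame of tray between 0.003 and 0.014 m and y of spatula_tip in the frame of tray above 0.03 m and angle between the x axis of spatula and the y axis of tray, either way round below 0.2 rad and angle between spatula's own z axis and vertical below 0.15 rad and linear speed of each of jar_blue, jar_yellow, jar_red, beaker_body, spatula_body below 0.02 m/s); the robot touches nothing.
It fails at once if the brown bottle is moved by more than 2 cm or tipped (distance of bottle from where it was at the start of the episode above 0.02 m or angle between bottle's own z axis and vertical above 0.3 rad).
It fails at once if the stack of dishes is moved by more than 2 cm or tipped (distance of dishes from where it was at the start of the episode above 0.02 m or angle between dishes's own z axis and vertical above 0.3 rad).
It fails at once if the beaker is dropped onto the balance (let go more than about 1 cm above the pan) (horizontal distance between beaker and pan below 0.08 m and contact force between the fingers and beaker_body below 0.05 N and linear speed of beaker_body above 0.5 m/s).
It fails at once if the beaker is slammed or pressed onto the balance with more than 45 N (contact force between beaker_body and balance above 45 N).
It also fails if it takes over 122 s, if anything falls off the work surface, if the arm or the gripper's body presses on something with over 40 N, if the wrist force passes 120 N, or if a joint passes its speed limit or range.

## Working session

There is one attempt and no reset: what is moved stays moved. The work goes in short steps, each a Python script; the robot and the scene stay as the last script left them, time stands still between calls to the robot, and variables do not carry over. Pictures are saved under pics/ and viewed, and the job is handed in when it is done.

```bash
ls; mkdir -p pics
python3 - <<'E'
from cell import bot
import cv2
print(bot.read_clock())
for n in ["scene","top","wrist"]:
    im=bot.camera(n); cv2.imwrite(f"pics/{n}0.png",im[:,:,::-1])
    c=bot.calibration(n); print(n,{k:v.tolist() if hasattr(v,'tolist') else v for k,v in c.items()})
for t in ["blue_jar","yellow_jar","red_jar","beaker","spatula","spatula_tip","pan","tray","bottle","dishes"]:
    for n in ["top","scene"]:
        try: print(t,n,[(d['bbox'],round(d['confidence'],2)) for d in bot.search_frame(n,t)])
        except Exception as e: print(t,n,e)
print(bot.read_clock())
E
```

```text
pics
0.0
scene {'mtx': [[473.3457878543427, 0.0, 316.080705912817], [0.0, 473.3457878543427, 232.79897647002548], [0.0, 0.0, 1.0]], 'extrinsics': [[0.6375801199196618, 0.7703261420779924, -0.00944592581308836, -0.36998527226347794], [0.4183169672831441, -0.3564749251655999, -0.8354259647695975, -0.19817552427373375], [-0.6469176961300893, 0.5286995957624865, -0.5495218211084258, 1.2409870343097755], [0.0, 0.0, 0.0, 1.0]]}
top {'mtx': [[521.6165932867189, 0.0, 316.7705475470636], [0.0, 521.6165932867189, 243.67689041617226], [0.0, 0.0, 1.0]], 'extrinsics': [[0.025700374823232144, -0.9996201179329574, 0.00995542855158695, -0.01842546412960076], [-0.9929072010321535, -0.026681652189179467, -0.11585930940132042, 0.580001961307696], [0.11608092380938657, -0.0069071890198570286, -0.9932157418544085, 0.9715158396330991], [0.0, 0.0, 0.0, 1.0]]}
wrist {'mtx': [[371.64829954431775, 0.0, 317.8250580963519], [0.0, 371.64829954431775, 239.02138696101807], [0.0, 0.0, 1.0]], 'hand_eye': [[0.9999975450191436, 0.0009733071127711106, 0.0019906353130868452, -0.0009784616189200124], [-0.0015920977621608
[... 779 characters left out ...]
[([294.6, 271.4, 36.9, 74.9], 0.88)]
spatula scene [([243.8, 215.6, 76.4, 21.6], 0.71), ([307.9, 262.8, 35.1, 41.0], 0.24)]
spatula_tip top [([292.0, 273.3, 39.0, 71.7], 0.76)]
spatula_tip scene [([247.3, 219.4, 72.4, 20.1], 0.86)]
pan top [([381.3, 254.7, 105.4, 112.8], 0.83), ([104.3, 247.0, 162.3, 120.9], 0.39)]
pan scene [([99.6, 212.6, 136.1, 112.8], 0.66)]
tray top [([210.6, 182.1, 32.7, 36.6], 0.64), ([105.6, 245.4, 160.4, 123.2], 0.62)]
tray scene [([287.6, 152.4, 144.7, 72.8], 0.66)]
bottle top [([208.5, 182.2, 39.1, 32.0], 0.67), ([142.6, 198.8, 38.7, 28.2], 0.49)]
bottle scene [([402.1, 194.8, 29.7, 55.5], 0.77)]
dishes top []
dishes scene [([311.2, 263.8, 31.9, 39.7], 0.55)]
1.15
```

View pics/top0.png

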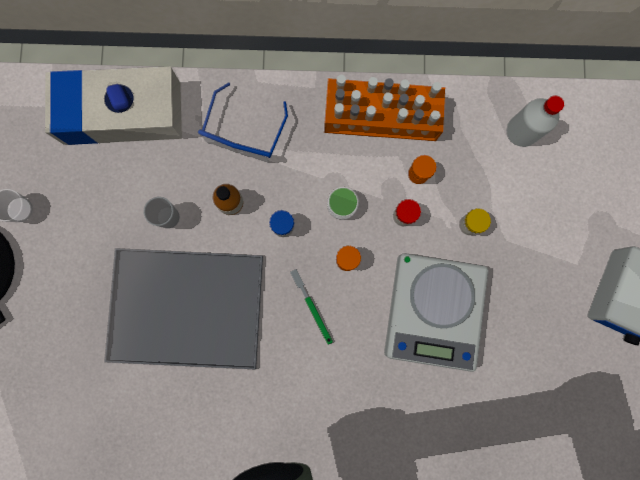

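View pics/scene0.png

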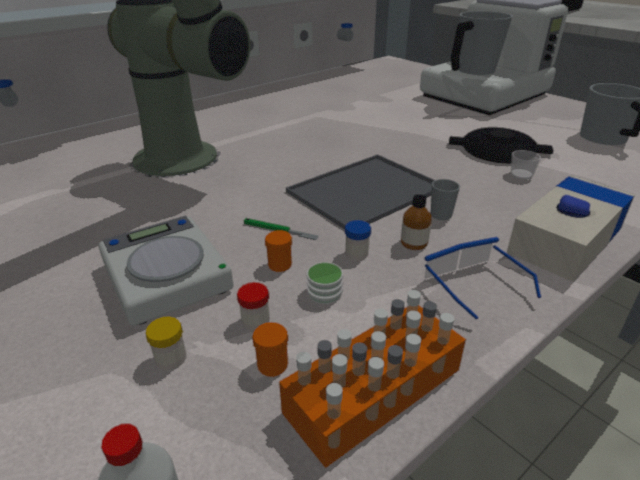

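Run:
```python
import cv2
im=cv2.imread('pics/top0.png')
cv2.imwrite('pics/topL.png',cv2.resize(im[170:380,90:300],None,fx=2.8,fy=2.8,interpolation=cv2.INTER_CUBIC))
cv2.imwrite('pics/topR.png',cv2.resize(im[140:380,280:510],None,fx=2.5,fy=2.5,interpolation=cv2.INTER_CUBIC))
```

```text
(no output)
```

View pics/topL.png

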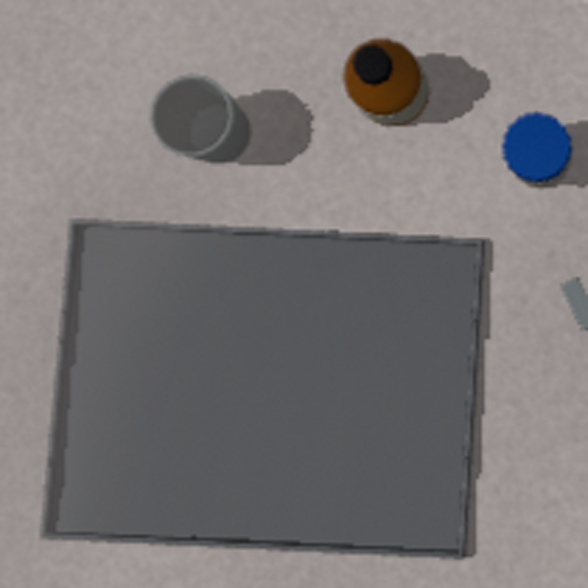

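View pics/topR.png

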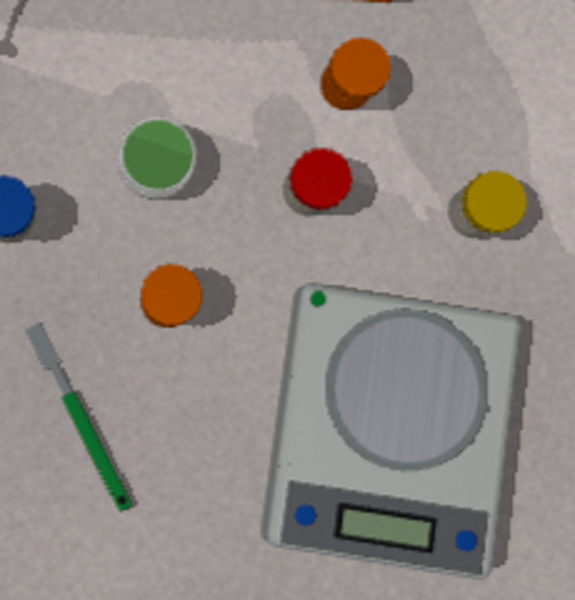

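Top view: the blue lid is at (282,222), red at (408,211), yellow at (478,221), the beaker at (160,212), the bottle at (227,198) and the dishes at (343,203). The tray is centred near (185,308), the pan near (443,295), and the spatula runs from (296,272) to (331,341).

Things that could be confused:
- **Red jar:** (408,211) has a red lid and a white body. (348,258) and (423,169) are orange all over, so I reject them. The wash bottle's cap at (554,104) is also out.
- **Beaker:** the steel one is at (160,212), with clear glass at (15,207).
- **Bottle:** only the brown one at (227,198) fits.

The close crop confirms these choices.

```bash
cat > h.py <<'E'
import numpy as np, cv2
from cell import bot
def ray(name,px,z):
    c=bot.calibration(name); K=np.array(c['mtx']);T=np.array(c['extrinsics'])
    d=T[:3,:3].T@np.linalg.inv(K)@np.array([px[0],px[1],1.]); o=-T[:3,:3].T@T[:3,3]
    return o+d*(z-o[2])/d[2]
def proj(name,P):
    c=bot.calibration(name); K=np.array(c['mtx']);T=np.array(c['extrinsics'])
    p=K@(T[:3,:3]@np.array(P)+T[:3,3]); return p[:2]/p[2]
E
python3 - <<'E'
from h import *
np.set_printoptions(precision=4,suppress=True)
im=cv2.imread('pics/top0.png'); hsv=cv2.cvtColor(im,cv2.COLOR_BGR2HSV)
sc=cv2.imread('pics/scene0.png'); hs=cv2.cvtColor(sc,cv2.COLOR_BGR2HSV)
R={'blue':((105,150,60),(125,255,255),(260,200,300,240),(340,218,375,242)),
'red':((0,180,90),(4,255,255),(390,190,425,230),(236,280,272,310)),
'yellow':((20,150,80),(32,255,255),(460,200,500,240),(143,315,188,350)),
'green':((50,120,50),(75,255,255),(300,290,340,350),None)}
for n,(lo,hi,b,b2) in R.items():
    m=cv2.inRange(hsv,lo,hi); mm=np.zeros_like(m); mm[b[1]:b[3],b[0]:b[2]]=m[b[1]:b[3],b[0]:b[2]]
    ys,xs=np.nonzero(mm); (c,s,a)=cv2.minAreaRect(np.c_[xs,ys].astype(np.float32))
    print(n,len(xs),xs.mean(),ys.mean(),c,s,a)
    if n!='green':
        (cc,r)=cv2.minEnclosingCircle(np.c_[xs,ys].astype(np.float32)); 
        P=ray('top',(xs.mean(),ys.mean()),.06); print('  ',P,'scene pred',proj('scene',P), 'r',r)
f=lambda x,y,s,o:((x+.5)/s-.5+o[0],(y+.5)/s-.5+o[1])
cs=np.array([ray('top',f(x,y,2.8,(90,170)),.012) for x,y in [(72,220),(488,240),(471,556),(42,538)]])
print('tray',cs,cs.mean(0),np.linalg.norm(np.roll(cs,-1,0)-cs,axis=1), 'scene',[proj('scene',c) for c in cs])
print('pan',ray('top',f(407,388,2.5,(280,140)),.065), 'scene',proj('scene',ray('top',f(407,388,2.5,(280,140)),.065)))
for q in [(487,388),(327,388),(407,309),(407,467)]: print(ray('top',f(*q,2.5,(280,140)),.065))
print('bk rim',[ray('top',f(*q,2.8,(90,170)),.07) for q in [(152,116),(235,116),(194,75),(194,157)]])
p=ray('top',f(36,326,2.5,(280,140)),.003);q=ray('top',f(125,503,2.5,(280,140)),.01)
print('spat',p,q,np.linalg.norm(p-q))
print('bottle',ray('top',(223,192),.1),'dishes',ray('top',(343,202),.041), 'or1',ray('top',(348,258),.06),'or2',ray('top',(424,168),.06))
E
```

```text
blue 442 281.4230769230769 222.4004524886878 (281.25, 222.25001525878906) (23.33452033996582, 22.62741470336914) 45.0
   [0.6158 0.0646 0.06  ] scene pred [356.3854 225.0878] r 12.055603981018066
red 446 408.0156950672646 211.14125560538116 (408.0294494628906, 211.11769104003906) (23.040882110595703, 23.283418655395508) 75.96376037597656
   [ 0.6439 -0.1742  0.06  ] scene pred [252.3415 289.0577] r 12.206655502319336
yellow 495 477.5010101010101 220.56161616161617 (477.5, 220.5) (23.0, 25.0) 90.0
   [ 0.6294 -0.3059  0.06  ] scene pred [164.3095 324.6803] r 12.747649192810059
green 266 318.0601503759398 319.5676691729323 (318.4000244140625, 320.3000183105469) (50.98234558105469, 4.919349670410156) 63.43495178222656
tray [[0.5632 0.391  0.012 ]
 [0.5569 0.0997 0.012 ]
 [0.3398 0.1032 0.012 ]
 [0.3447 0.396  0.012 ]] [0.4512 0.2475 0.012 ] [0.2914 0.2171 0.2929 0.2186] scene [array([443.6441, 183.5744]), array([347.6193, 227.3021]), array([283.3357, 187.2791]), array([376.0848, 153.2411])]
pan [ 0.4875 -0.238   0.065 ] scene [165.474  255.2785]
[ 0.489  -0.2974  0.065 ]
[ 0.486  -0.1787  0.065 ]
[ 0.5461 -0.2381  0.065 ]
[ 0.4297 -0.2379  0.065 ]
bk rim [array([0.6285, 0.3208, 0.07  ]), array([0.63  , 0.2657, 0.07  ]), array([0.6571, 0.2946, 0.07  ]), array([0.6017, 0.2913, 0.07  ])]
spat [0.5302 0.04   0.003 ] [ 0.3947 -0.0332  0.01  ] 0.1541229162163595
bottle [0.6625 0.1701 0.1   ] dishes [ 0.6619 -0.0517  0.041 ] or1 [ 0.5518 -0.0621  0.06  ] or2 [ 0.7284 -0.2043  0.06  ]
```

```bash
cat >> h.py <<'E'
from scipy.spatial.transform import Rotation as Ro
def quat(a):
    x=np.array([np.cos(a),np.sin(a),0]);y=np.array([0,0,-1.]);z=np.cross(x,y)
    q=Ro.from_matrix(np.c_[x,y,z]).as_quat(); return [q[3],q[0],q[1],q[2]]
TC=np.array([.4512,.2475]);TY=-.0195
def tray(x,y): c,s=np.cos(TY),np.sin(TY); return TC+np.array([c*x-s*y,s*x+c*y])
E
python3 - <<'E'
from h import *
np.set_printoptions(precision=4,suppress=True)
print(bot.read_position(),bot.read_tool_rot(),quat(0),bot.read_gripper_width())
h=ray('top',(318.2,319.9),.01); a=np.arctan2(.0732,.1355); print('handle c',h,'mid',h[:2]+.03*np.array([np.cos(a),np.sin(a)]),a)
def t(n,xy,al):
    for a in al:
        for z in (.2,.01):
            s=bot.solve_ik([xy[0],xy[1],z],quat(a)); print(n,round(a,2),z,None if s is None else np.array(s))
pi=np.pi
t('sp',(.4625,.0034),[.495-pi/2,.495+pi/2]); t('spP',tray(-.066,0),[TY,TY+pi])
for n,xy in [('b',(.6158,.0646)),('y',(.6294,-.3059)),('r',(.6439,-.1742)),('bk',(.6293,.2932)),('pan',(.4877,-.238)),('Pb',tray(0,.08)),('Pr',tray(0,-.08))]:
    t(n,xy,[0,pi/2,pi,-pi/2])
E
```

```text
[ 0.2161 -0.5058  0.2313] [-0.5901  0.5901 -0.3896  0.3896] [np.float64(-0.7071067811865475), np.float64(0.7071067811865475), np.float64(0.0), np.float64(0.0)] 1.0019841971912997
handle c [ 0.4343 -0.0099  0.01  ] mid [0.4607 0.0043] 0.4953046646139706
sp -1.08 0.2 [-0.1525  0.1912 -0.4601  0.9196  0.      2.4941]
sp -1.08 0.01 [-0.1525  0.457  -0.6824  0.4314  0.      2.4941]
sp 2.07 0.2 [-0.1525  0.1912 -0.4601  0.9196  0.     -0.6475]
sp 2.07 0.01 [-0.1525  0.457  -0.6824  0.4314  0.     -0.6475]
spP -0.02 0.2 [ 0.4123  0.184  -0.4692  0.9177  0.      2.0025]
spP -0.02 0.01 [ 0.4123  0.4519 -0.6924  0.4265  0.      2.0025]
spP 3.12 0.2 [ 0.4123  0.184  -0.4692  0.9177  0.     -1.139 ]
spP 3.12 0.01 [ 0.4123  0.4519 -0.6924  0.4265  0.     -1.139 ]
b 0 0.2 [-0.0146  0.4748 -0.048   1.048   0.      1.5562]
b 0 0.01 [-0.0146  0.6679 -0.253   0.6499  0.      1.5562]
b 1.57 0.2 [-0.0146  0.4748 -0.048   1.048   0.     -0.0146]
b 1.57 0.01 [-0.0146  0.6679 -0.253   0.6499  0.     -0.0146]
b 3.14 0.2 [-0.0146  0.4748 -0.048   1.048   0.     -1.5854]
b 3.14 0.01 [-0.0146  0.6679 -0.253   
[... 2404 characters left out ...]
.     -1.0767]
Pb 3.14 0.01 [ 0.4941  0.5836 -0.4268  0.5604  0.     -1.0767]
Pb -1.57 0.2 [ 0.4941  0.3647 -0.2196  0.9865  0.     -2.6475]
Pb -1.57 0.01 [ 0.4941  0.5836 -0.4268  0.5604  0.     -2.6475]
Pr 0 0.2 [ 0.2026  0.2226 -0.4193  0.9288  0.      1.7734]
Pr 0 0.01 [ 0.2026  0.4793 -0.638   0.4536  0.      1.7734]
Pr 1.57 0.2 [ 0.2026  0.2226 -0.4193  0.9288  0.      0.2026]
Pr 1.57 0.01 [ 0.2026  0.4793 -0.638   0.4536  0.      0.2026]
Pr 3.14 0.2 [ 0.2026  0.2226 -0.4193  0.9288  0.     -1.3682]
Pr 3.14 0.01 [ 0.2026  0.4793 -0.638   0.4536  0.     -1.3682]
Pr -1.57 0.2 [ 0.2026  0.2226 -0.4193  0.9288  0.     -2.939 ]
Pr -1.57 0.01 [ 0.2026  0.4793 -0.638   0.4536  0.     -2.939 ]
```

Run:
```python
from h import *
np.set_printoptions(precision=4,suppress=True)
x,y=.4613,.004; a=.495+np.pi/2
bot.set_gripper(.5,30)
bot.move_pose([x,y,.1],quat(a))
im=bot.camera('wrist'); cv2.imwrite('pics/w1.png',im[:,:,::-1])
stop=bot.move_linear([x,y,.002],.06,until_force=6); print(stop,bot.read_position())
bot.set_gripper(0.0,30); print('w',bot.read_gripper_width()*85,bot.read_ft_force())
bot.move_linear([x,y,.12],.15); print('w',bot.read_gripper_width()*85,bot.read_clock())
im=bot.camera('scene'); cv2.imwrite('pics/s1.png',im[:,:,::-1])
im=bot.camera('wrist'); cv2.imwrite('pics/w2.png',im[:,:,::-1])
```

```text
False [0.4616 0.0039 0.0023]
w 10.899096889727957 [-0.8181  0.3626  5.5318]
w 11.004424977742042 6.8667
```

View pics/w1.png

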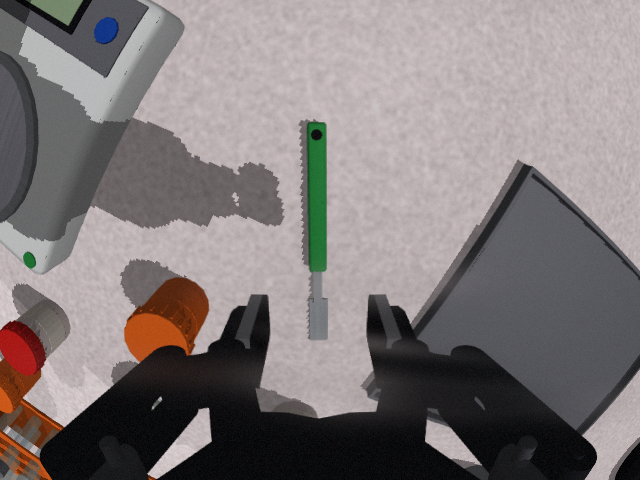

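View pics/s1.png

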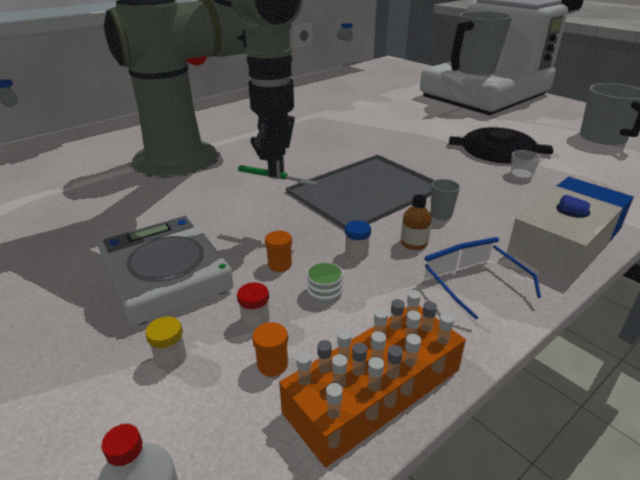

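View pics/w2.png

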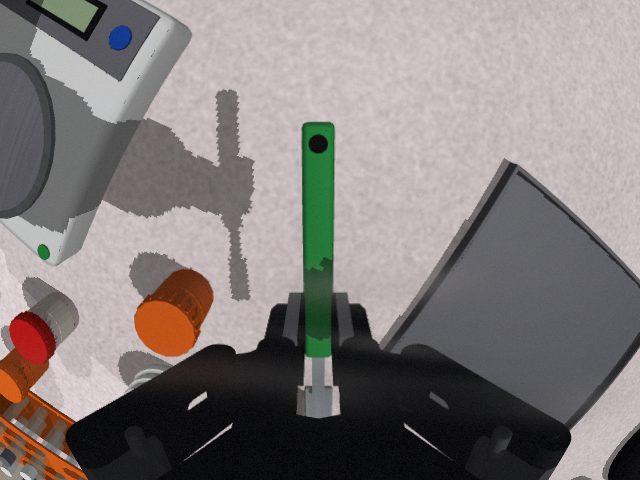

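The spatula is held straight and level between the fingers: handle end at (318,143), neck at (318,357) in the wrist view. Next I'll place it in the tray.

Run:
```python
from h import *
np.set_printoptions(precision=4,suppress=True)
x,y=tray(-.067,0); a=TY+np.pi
bot.move_pose([x,y,.12],quat(a))
bot.move_linear([x,y,.02],.15)
stop=bot.move_linear([x,y,.0045],.03,until_force=5); print(stop,bot.read_position())
bot.set_gripper(.35); bot.move_linear([x,y,.2],.2)
# blue pick
x,y=.6158,.0646
bot.set_gripper(.85,40)
bot.move_pose([x,y,.15],quat(np.pi))
im=bot.camera('wrist'); cv2.imwrite('pics/w3.png',im[:,:,::-1])
im=bot.camera('top'); cv2.imwrite('pics/t3.png',im[:,:,::-1])
print(bot.read_clock())
```

```text
True [0.3842 0.2489 0.0053]
12.4833
```

View pics/w3.png

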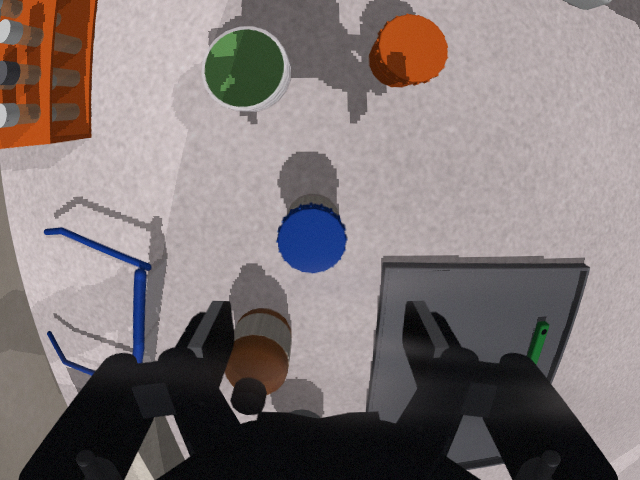

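View pics/t3.png

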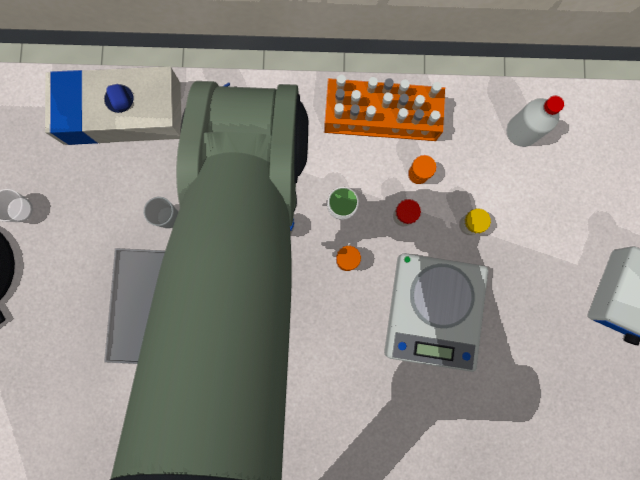

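The blue lid sits at (312,238) between the jaws. The spatula is in the tray, with its handle end at (543,330). I'll check the wrist projection offline and then pick the blue jar.

```bash
cat >> h.py <<'E'
def wproj(P,pos,q):
    c=bot.calibration('wrist');K=np.array(c['mtx']);H=np.array(c['hand_eye'])
    R=Ro.from_quat([q[1],q[2],q[3],q[0]]).as_matrix()
    t=R.T@(np.array(P)-pos); p=H[:3,:3].T@(t-H[:3,3])
    r=np.hypot(p[0],p[1]); th=np.arctan2(r,p[2]); 
    return K[0,2]+K[0,0]*th*p[0]/r, K[1,2]+K[0,0]*th*p[1]/r
def pick(xy,a,z,op=.85,F=40,zh=.15):
    x,y=xy
    bot.set_gripper(op,F)
    bot.move_pose([x,y,zh],quat(a))
    if bot.move_linear([x,y,z],.12,until_force=10): print('TOUCH going down',bot.read_position())
    bot.set_gripper(0.0,F); print('held w mm',bot.read_gripper_width()*85)
    bot.move_linear([x,y,.2],.2); print('after lift',bot.read_gripper_width()*85,bot.read_ft_force())
def place(xy,a,z,op=.72,zh=.2,F=4,pre=.03):
    x,y=xy
    bot.move_pose([x,y,zh],quat(a))
    bot.move_linear([x,y,z+pre],.15)
    s=bot.move_linear([x,y,z-.004],.025,until_force=F); print('contact',s,bot.read_position(),'want z',z)
    bot.set_gripper(op); bot.wait(.1)
    bot.move_linear([x,y,zh],.2); print('t',bot.read_clock())
E
python3 - <<'E'
from h import *
pos=bot.read_position();q=bot.read_tool_rot()
print(wproj([.6158,.0646,.06],pos,q))
x,y=tray(0,.08)
pick((.6158,.0646),np.pi,.012)
place((x,y),TY+np.pi,.0155)
bot.goto_joints([-.6,.4,-.3,1.,0,1.0])
im=bot.camera('top'); cv2.imwrite('pics/t4.png',im[:,:,::-1])
im=bot.camera('scene'); cv2.imwrite('pics/s4.png',im[:,:,::-1])
E
```

```text
(np.float64(316.74181250604175), np.float64(240.8964439830347))
held w mm 44.624179372436885
after lift 44.19783084050063 [-0.31791803 -0.32825402 -1.20085116]
contact True [0.45266546 0.32742342 0.01591433] want z 0.0155
t 20.6333
```

View pics/t4.png

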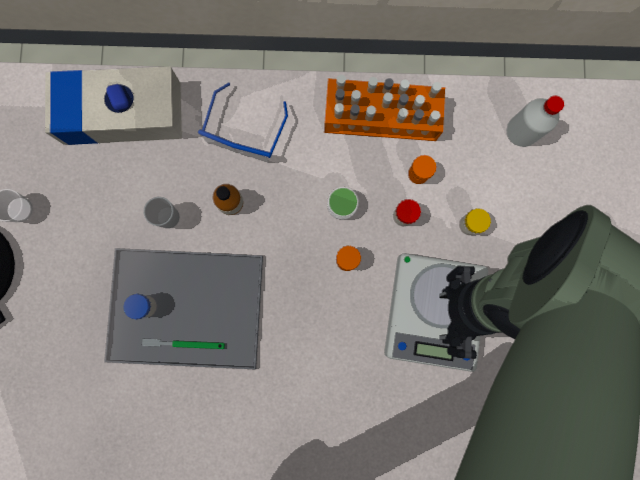

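View pics/s4.png

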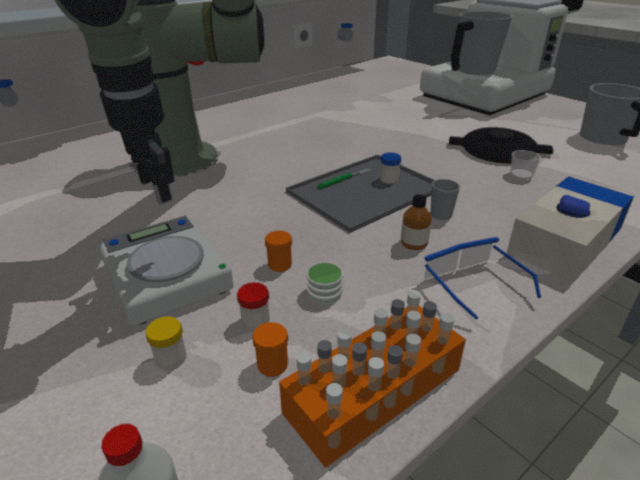

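The blue jar stands on the tray at (137,306). The spatula lies flat there with its blade at (150,343) and handle end at (224,346). Next come the yellow and red jars.

Run:
```python
from h import *
pick((.6294,-.3059),np.pi/2,.012)
place(tray(0,0),TY+np.pi,.0155)
pick((.6439,-.1742),np.pi/2,.012)
place(tray(0,-.08),TY+np.pi,.0155)
bot.set_gripper(1.0,40)
bot.move_pose([.6293,.2932,.18],quat(np.pi/2))
pos=bot.read_position();q=bot.read_tool_rot()
im=bot.camera('wrist'); cv2.imwrite('pics/w5.png',im[:,:,::-1])
print(wproj([.6293,.2932,.07],pos,q))
im=bot.camera('scene'); cv2.imwrite('pics/s5.png',im[:,:,::-1])
```

```text
held w mm 44.441463588351844
after lift 44.420792124060775 [-0.71589381  0.50924298 -1.99442971]
contact True [0.45108459 0.2474362  0.01602741] want z 0.0155
t 32.9667
held w mm 44.66014478128284
after lift 43.90981239311488 [-0.47721763  0.29480445 -0.72326881]
contact True [0.44957494 0.16746575 0.01582636] want z 0.0155
t 42.9083
(np.float64(317.06285860576446), np.float64(235.46057651048093))
```

View pics/w5.png

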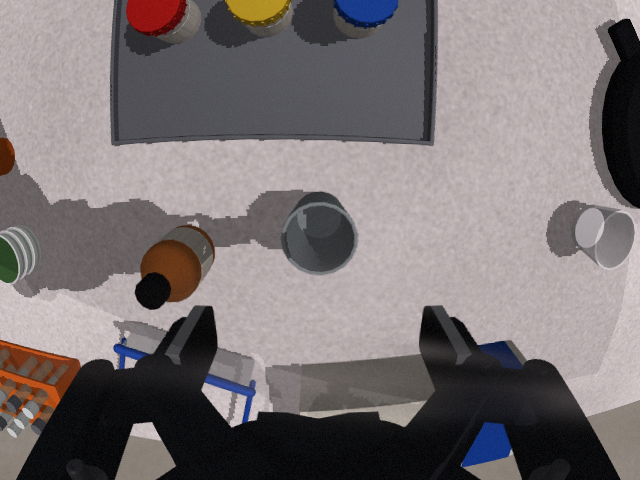

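View pics/s5.png

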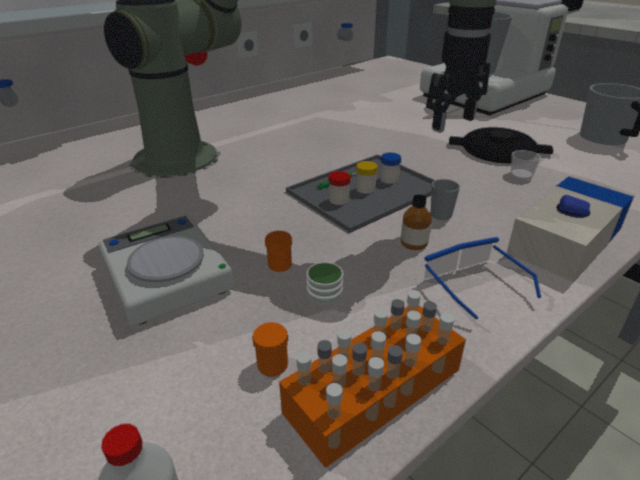

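The steel beaker's rim is at (320,238), against a predicted (317,235). Three jars stand in a row on the tray. I'll pick the beaker and lower it gently onto the pan.

Run:
```python
from h import *
pick((.6295,.293),np.pi/2,.024,op=1.0,F=35,zh=.18)
im=bot.camera('wrist'); cv2.imwrite('pics/w6.png',im[:,:,::-1])
x,y=.4877,-.238; a=np.pi/2; z=.089
bot.move_pose([x,y,.2],quat(a))
bot.move_linear([x,y,z+.02],.12)
bot.wait(.2)
s=bot.move_linear([x,y,z-.005],.015,until_force=3); print('contact',s,bot.read_position(),bot.read_ft_force())
im=bot.camera('scene'); cv2.imwrite('pics/s6.png',im[:,:,::-1])
print(bot.read_clock())
```

```text
held w mm 53.2699486047477
after lift 52.98599617640749 [ 0.72429569  0.37705427 -1.64578507]
contact True [ 0.48781236 -0.23790308  0.08996554] [0.09196898 1.18394449 5.44417313]
52.5833
```

View pics/s6.png

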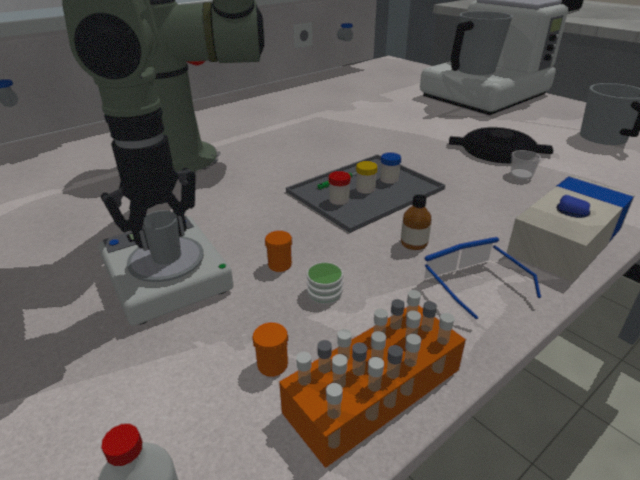

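The beaker is upright on the pan at (162,240), and contact came at the expected height (within 1 mm). I'll release it, retreat and check.

Run:
```python
from h import *
np.set_printoptions(precision=4,suppress=True)
bot.set_gripper(.95); bot.wait(.2)
p=bot.read_position(); bot.move_linear([p[0],p[1],.24],.12)
bot.goto_joints([-1.301,.326,-.193,1.052,0,1.437]); bot.wait(.3)
im=bot.camera('top')[:,:,::-1].copy(); cv2.imwrite('pics/t7.png',im)
sc=bot.camera('scene'); cv2.imwrite('pics/s7.png',sc[:,:,::-1])
hsv=cv2.cvtColor(im,cv2.COLOR_BGR2HSV)
R={'blue':((105,100,40),(125,255,255),.063),'red':((0,180,70),(4,255,255),.063),'yellow':((20,150,60),(32,255,255),.063),'green':((50,120,40),(75,255,255),.013)}
c,s=np.cos(TY),np.sin(TY)
for n,(lo,hi,z) in R.items():
    m=cv2.inRange(hsv,lo,hi)[250:370,105:265]; ys,xs=np.nonzero(m)
    P=ray('top',(xs.mean()+105,ys.mean()+250),z); d=P[:2]-TC
    print(n,len(xs),xs.mean()+105,ys.mean()+250,'tray',np.array([c*d[0]+s*d[1],-s*d[0]+c*d[1]]))
print(bot.read_clock(),bot.read_position())
a=cv2.resize(im[230:380,95:275],None,fx=2.2,fy=2.2,interpolation=cv2.INTER_CUBIC)
b=cv2.resize(im[230:380,370:520],None,fx=2.2,fy=2.2,interpolation=cv2.INTER_CUBIC)
cv2.imwrite('pics/t7c.png',np.hstack([a,b]))
```

```text
blue 518 136.47104247104247 306.2644787644788 tray [-0.0006  0.078 ]
red 487 220.7864476386037 309.90143737166323 tray [-0.0002 -0.0771]
yellow 525 177.6342857142857 308.03238095238095 tray [-0.0004  0.0023]
green 317 197.99053627760253 344.51419558359623 tray [-0.0689 -0.0292]
56.75 [ 0.2164 -0.5054  0.2313]
```

View pics/t7.png

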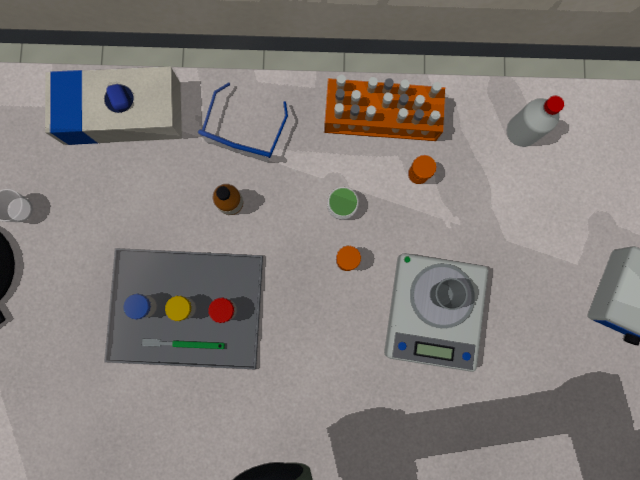

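View pics/t7c.png

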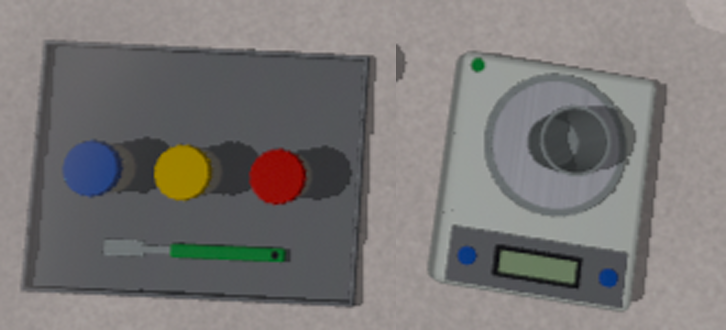

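View pics/s7.png

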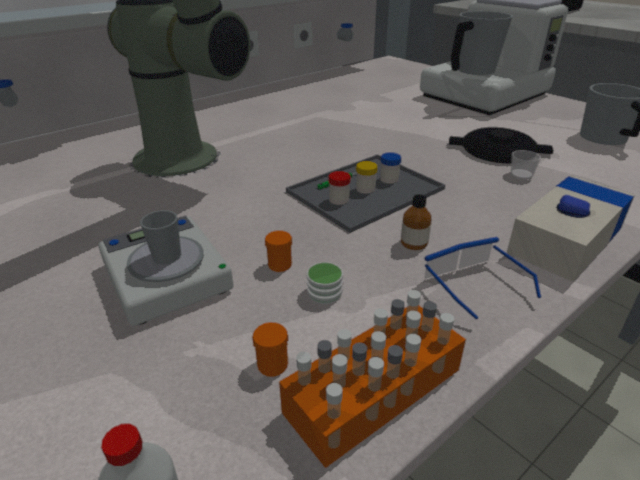

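The jars and spatula are where they should be. Seen from above, the beaker looks offset on the pan at about (453,293). Some of that may be parallax, so I'll check it.

Run:
```python
from h import *
print(bot.read_clock())
im=cv2.imread('pics/t7.png'); s=8; o=(405,255)
c=cv2.resize(im[o[1]:o[1]+72,o[0]:o[0]+80],None,fx=s,fy=s,interpolation=cv2.INTER_CUBIC)
def d(P,r,col):
    pts=[proj('top',[P[0]+r*np.cos(t),P[1]+r*np.sin(t),P[2]]) for t in np.linspace(0,6.28,60)]
    pts=((np.array(pts)+.5-o)*s).astype(int); cv2.polylines(c,[pts],True,col,1)
d((.4877,-.238,.135),.028,(0,0,255)); d((.4877,-.238,.065),.060,(0,255,0)); d((.4877,-.238,.065),.0255,(255,0,0))
cv2.imwrite('pics/t7d.png',c)
im=cv2.imread('pics/s7.png'); o=(95,195); s=5
c=cv2.resize(im[o[1]:o[1]+120,o[0]:o[0]+145],None,fx=s,fy=s,interpolation=cv2.INTER_CUBIC)
def d(P,r,col):
    pts=[proj('scene',[P[0]+r*np.cos(t),P[1]+r*np.sin(t),P[2]]) for t in np.linspace(0,6.28,60)]
    pts=((np.array(pts)+.5-o)*s).astype(int); cv2.polylines(c,[pts],True,col,1)
d((.4877,-.238,.135),.028,(0,0,255)); d((.4877,-.238,.065),.060,(0,255,0)); d((.4877,-.238,.065),.0255,(255,0,0))
cv2.imwrite('pics/s7d.png',c)
```

```text
56.75
```

View pics/t7d.png

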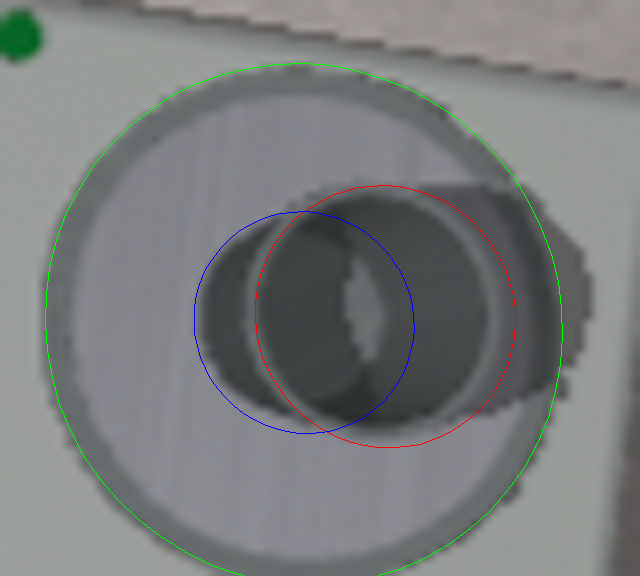

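View pics/s7d.png

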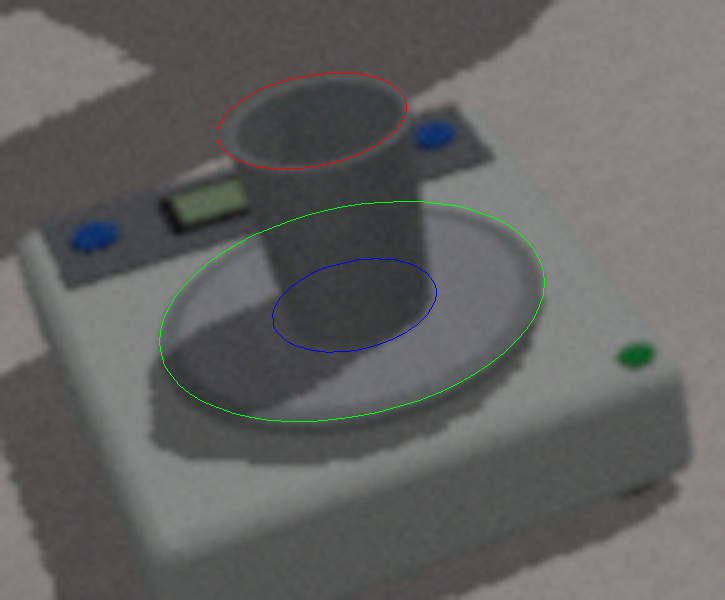

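The outlines predicted from the target pose match the beaker's foot and rim to about 2–3 mm in both views, so the offset is only parallax. I'm handing in.

```bash
python3 -c "
from cell import bot
print(bot.close_job())"
```

```text
the job is handed in; nothing more can be done
None
```

The job is done and handed in at about 57 s on the robot's clock, well inside the 122 s limit. I laid the spatula on the tray first, then placed the blue, yellow and red jars, and lowered the beaker onto the pan until it touched lightly.

My last check from the top picture, in the tray's frame, with a 15 mm tolerance:

| Thing | Wanted x, y (mm) | Measured x, y (mm) |
|---|---|---|
| Blue jar | 0, +80 | -1, +78 |
| Yellow jar | 0, 0 | 0, +2 |
| Red jar | 0, -80 | 0, -77 |
| Spatula middle | -65, 0 | -69, about +1 |

- **Spatula:** it lies flat and parallel to the row, with the handle to the right. Its middle is worked out from where the handle shows.
- **Beaker:** it stands upright within about 3 mm of the pan's middle in both the top and scene views. It looked off-centre from above at first, but that was only the camera's angle.
- **Left alone:** the brown bottle, the dishes and the orange look-alike jars show no movement in the final pictures.

No check failed. The only disagreement was the tray's depth, which I measured as 217–219 mm against the given 220 mm, well within what the cameras can resolve.

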